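# Swap the push-push filter cassette of a laser fume extractor

## Robot

A 6-joint arm with a two-finger parallel gripper is mounted at the origin on the work surface. World frame = base frame: x ahead of the robot, y to its left, z up, the work surface at z = 0. Lengths are in mm, angles in degrees, forces in N, time in s.
With the tool pointing down it reaches from about 375 to 925 mm from the base axis. Payload 5.7 kg.
Tool frame: the origin (TCP) lies on the front face of the gripper's body, between the roots of the fingers; the fingertips stand 80 mm ahead of it and the grasp point (between the pads) lies arm.hold_point_z ahead of it (arm.hold_point_z is the distance from the TCP to the grasp point, in mm); z points along the fingers, x is the direction in which the jaws open and shut, and the axes are right-handed (so a half turn about z gives the same grasp; the last joint's range is limited). The gripper opens to 88 mm and grips with 3 to 60 N. Pads are 20 mm wide; open, the fingers measure 115 mm over their backs; the gripper's body (75 mm by 178 mm) begins 61 mm behind the grasp point.
Start: joints at [69.609, 20.558, 86.54, -0, 72.909, -6.595], TCP at [143.085, 582.665, 302.623] pointing down, gripper open.
Joint ranges: [-170.27, 170.27], [-57.76, 135], [12.27, 136.19], [-55.21, 235.2], [11.17, 155.16], [-170.74, 170.74]. Speed limits (degrees/s): [136.94, 136.94, 180, 180, 180, 180].

## Interface

Orientations are given as a 3x3 rotation matrix whose columns are the frame's x, y, z axes.
In Python, from rig import arm gives the robot as it stands.
- The arm moves only by the tool play_rows, never from a script. Its argument "plan" is a list that holds one entry, the list of rows, each a list of 4 numbers: the shift along the tool's x, y, z in m, then the turn about the tool's z in rad. In form: [[[dx, dy, dz, spin], ...]]. A call has 1 to 10 rows; each row is the pose to reach, as a shift and turn from the pose measured when the call began, along the tool's axes at that moment; what a row does not reach only later rows make up. A row lasts 1/12 s, in which the tool goes at most 41.7 mm and 7.16 degrees, less where a joint would pass 70% of its speed; a pose out of reach is approached as far as the arm can. A call with a gripper value outside its range is refused whole. "claw" is the closure, from 0 (fully open) to 1 (shut), set as the call begins (left out, the last holds). The fingers move at their own pace and stop on an object; "squeeze" is the grip in N (left out, the last holds). Time passes only in rows, so rows that repeat a pose let the fingers close. It gives the time, the measured TCP pose, the force and the opening at its end, in the units of the state.
- arm.get_obs(): the state, without advancing time (a new reading comes with each control period).
- arm.camera(name): name is "scene" or "top"; returns the picture (400x640x3 uint8, red, green, blue); there is no depth.
- arm.camera_params(name): a dict with "fx", "fy", "cx", "cy" (pixels), "world_to_cam" (4x4, takes a point from world to camera coordinates). Camera axes: x right, y down, z forward; pixel columns grow to the right and rows downward; lengths in mm; the calibration is good to about 2 mm. A picture is of the moment at which its call begins. camera_params takes no time and is no camera call.
- arm.hand_in(): hands the job in, once; it reports no verdict.
The state is a dict: "time": time; "joint_pos": joint angles; "qd": joint speeds; "tau": joint torques, N m; "tool_pos": TCP position; "tcp_rot": TCP orientation; "force": force on the tool from outside, world axes, zero at the start; "ft_torque": the same for the moment, N m; "grip_width": finger opening in mm.
Only numpy, scipy, OpenCV 4.12 (cv2) and the standard library are available. Lean on these libraries where they do the work, as an engineer would, in place of code of your own. Each camera call takes 0.05 s, during which the arm holds its last target. There are 200 camera calls.

## Task

Change the filter cassette in the fume extractor: press the old red-capped cassette in until the push-push catch lets it pop up, take it out and put it in the grey tray, then load the green-capped fresh cassette from the rack and press it in gently, never with more than about 4 kg of force, until the catch holds it down. Leave the orange-capped spare, the tumbler and the screwdriver where they are.

Things in the scene. Friction and masses are not known exactly. Their poses are not given: they have to be found in the camera images.
- bay: the cassette bay of a fume extractor: a fixed white box, its face 160 x 130 mm, sloping 30 degrees, facing up and to the robot. Origin at the centre of the mouth in the plane of the face, 165 mm above the table. z points out of the bay square to the face (30 degrees from vertical), x up the slope, y across
- bay_shaft (a point): on the bay's axis 8 mm under the face. The black mouth, 59 (bay x) by 37 mm (bay y) at the face, narrows down to here to a straight shaft of 47 by 25 mm along the bay's -z. A cassette stands in it with its bottom end down, its z along the bay's z, its 44 mm side along x, its 22 mm side along y
- bay_seat (a point): on the bay's axis 56 mm under the face. The sprung carriage (floor of the shaft) when up lies here or up to 3.5 mm deeper (differs from unit to unit, unseen): a cassette's top end stands 30 to 34 mm out of the face when up, 12 to 16 mm when held, 2 to 6 mm when pressed home
- carriage (a joint): travel of the carriage into the bay, m: 0 up (ejected), about 0.018 held, 0.028 pressed home. Its spring pushes back with 4 N (up) to 7 N (down), 2 N more at 50 mm/s; from 0.0265 a rubber stop adds 4 N/mm. Pressing it home (12 to 15 N; no less than 0.0275) and letting go switches the catch: held if it came from up, released if it was held
- spent: filter cassette, an upright block 44 (its x) by 22 (its y) by 90 mm (its z), 0.08 to 0.17 kg, the same either way round; origin at the centre of its bottom end. Red cap (upper 34 mm), brown body. At the start it is held down in the bay, leaning with it
- spent_mid (a point): the middle of the spent cassette, 45 mm up from its bottom end
- fresh: filter cassette, an upright block 44 (its x) by 22 (its y) by 90 mm (its z), 0.08 to 0.17 kg, the same either way round; origin at the centre of its bottom end. Green cap (upper 34 mm), white body. At the start it stands upright in one of the rack's pockets, its x along the rack's x
- fresh_mid (a point): the middle of the fresh cassette, 45 mm up from its bottom end
- spare: filter cassette, an upright block 44 (its x) by 22 (its y) by 90 mm (its z), 0.08 to 0.17 kg, the same either way round; origin at the centre of its bottom end. Orange cap, white body; stands in the other pocket and stays there
- rack: aluminium rack on the table, fixed, 75 (x) by 150 (y) by 50 mm high, origin at the centre of its underside; two pockets 47 x 25 mm, 40 mm deep (floor 10 mm above the table), centred at y = -40 and +40 mm. A cassette stands 50 mm out of it
- tray: grey open tray on the table, fixed, 160 (x) by 130 (y) by 45 mm high, walls 4 mm, floor 4 mm thick; origin at the centre of its underside
- tumbler: steel tumbler, 110 mm high, 60 to 72 mm across, origin at the centre of its foot; a bystander
- driver: screwdriver lying on the table along its x, about 200 mm long; a bystander

How it is judged (in metres and radians):
On the way, in this order (a step that is already met when the one before it is completed fails the run):
1. the catch is released: the spent cassette has popped up, still standing in the bay (value of joint carriage below 0.004 m and x of spent_mid in the frame of bay between -0.006 and 0.006 m and y of spent_mid in the frame of bay between -0.006 and 0.006 m and z of spent_mid in the frame of bay between -0.02 and 0 m and angle between the z axis of spent and the z axis of bay, either way round below 0.12 rad), for 0.05 s.
2. the spent cassette lies or stands in the tray, let go (x of spent_mid in the frame of tray between -0.078 and 0.078 m and y of spent_mid in the frame of tray between -0.063 and 0.063 m and z of spent_mid in the frame of tray between 0 and 0.06 m and contact force between spent and the fingers below 0.1 N and linear speed of spent below 0.1 m/s), for 0.2 s.
3. the fresh cassette is in the bay and pressed down with the carriage (value of joint carriage above 0.0145 m and x of fresh_mid in the frame of bay between -0.006 and 0.006 m and y of fresh_mid in the frame of bay between -0.006 and 0.006 m and z of fresh_mid in the frame of bay between -0.05 and -0.024 m and angle between the z axis of fresh and the z axis of bay, either way round below 0.12 rad), for 0.1 s.
At the end, for the whole second after the job is handed in: The catch holds the carriage (joint 0.0145 to 0.0225 m) with the fresh cassette standing in the bay (its middle 24 to 42 mm under the face and within 6 mm of the mouth's axis, within 0.12 rad), the spent cassette is in the tray (its middle inside the walls, below 60 mm), and everything is at rest (value of joint carriage between 0.0145 and 0.0225 m and velocity of joint carriage below 0.01 m/s and x of fresh_mid in the frame of bay between -0.006 and 0.006 m and y of fresh_mid in the frame of bay between -0.006 and 0.006 m and z of fresh_mid in the frame of bay between -0.042 and -0.024 m and angle between the z axis of fresh and the z axis of bay, either way round below 0.12 rad and x of spent_mid in the frame of tray between -0.078 and 0.078 m and y of spent_mid in the frame of tray between -0.063 and 0.063 m and z of spent_mid in the frame of tray between 0 and 0.06 m and linear speed of each of spent, fresh, spare, tumbler, driver below 0.03 m/s); the robot touches nothing.
It fails at once if the spare cassette is moved more than 20 mm (distance of spare from where it was at the start of the episode above 0.02 m).
It fails at once if the tumbler is moved more than 30 mm (distance of tumbler from where it was at the start of the episode above 0.03 m).
It fails at once if the screwdriver is moved more than 30 mm (distance of driver from where it was at the start of the episode above 0.03 m).
It fails at once if a cassette is rammed against the bay, or the fingers are, with more than 45 N (contact force between any of fresh, spent, the fingers and bay above 45 N).
It also fails if it takes over 69 s, if anything falls off the work surface, if the arm or the gripper's body presses on something with over 40 N, if the wrist force passes 120 N, or if a joint passes its speed limit or range.

## Working session

There is one attempt and no reset: what is moved stays moved. The work goes in short steps, Python scripts to look and compute and a tool call to move; the robot and the scene stay as the last step left them, time stands still between calls to the robot, and variables do not carry over. Pictures are saved under pics/ and viewed, about 8 in all and at most 12, crops included, and the job is handed in when it is done.

Besides the shell and the picture viewer there is one more tool, called after ">>>" as name(argument=value, ...), one argument or row to a line, values as JSON. play_rows: Moves the arm, as the interface text tells. Its arguments: {"type":"object","properties":{"plan":{"type":"array"},"claw":{"type":"number"},"squeeze":{"type":"number"}},"required":["plan"]}

```bash
mkdir -p pics; ls
python3 - <<'E'
from rig import arm
import cv2,numpy as np
for n in ("scene","top"):
    im=arm.camera(n); cv2.imwrite(f"pics/{n}0.png",im[:,:,::-1]); np.save(f"pics/{n}0.npy",im)
    p=arm.camera_params(n); print(n,p["fx"],p["fy"],p["cx"],p["cy"]); print(np.round(p["world_to_cam"],3))
print(arm.get_obs(),arm.hold_point_z)
E
```

```text
pics
scene 367.0595832439607 367.0595832439607 313.02311986269143 199.4378747093199
[[ 1.850000e-01  9.830000e-01  1.000000e-03 -1.147690e+02]
 [ 8.020000e-01 -1.500000e-01 -5.790000e-01 -3.311850e+02]
 [-5.680000e-01  1.080000e-01 -8.160000e-01  1.243062e+03]
 [ 0.000000e+00  0.000000e+00  0.000000e+00  1.000000e+00]]
top 450.8921069622405 450.8921069622405 312.0971117306869 207.90166301270793
[[-3.000000e-03 -1.000000e+00  1.700000e-02  7.669000e+00]
 [-9.830000e-01 -0.000000e+00 -1.830000e-01  5.561630e+02]
 [ 1.830000e-01 -1.700000e-02 -9.830000e-01  1.128351e+03]
 [ 0.000000e+00  0.000000e+00  0.000000e+00  1.000000e+00]]
{'time': 0.1, 'joint_pos': array([ 6.96108907e+01,  2.05934736e+01,  8.65912642e+01,  6.91431487e-04,
        7.29095213e+01, -6.59485552e+00]), 'qd': array([ 0.0437308 , -0.08250774, -0.02697424, -0.07912605,  0.03275863,
        0.01197441]), 'tau': array([ 7.18015981e-04, -5.16349626e+01, -2.71406382e+01,  6.77139591e-02,
        2.75588507e-02, -1.14299857e-05]), 'tool_pos': array([142.89680262, 582.23622698, 301.90714056]), 'tcp_rot': array([[ 2.38439038e-01,  9.71157291e-01, -5.83965681e-04],
       [ 9.71156094e-01, -2.38439669e-01, -1.53804172e-03],
       [-1.63292102e-03, -2.00392641e-04, -9.99998647e-01]]), 'force': array([ 0.1068091 ,  0.18857113, -0.95221274]), 'ft_torque': array([-0.01453466,  0.07247707, -0.02336345]), 'grip_width': 87.66167457975777} 61.3
```

View pics/scene0.png

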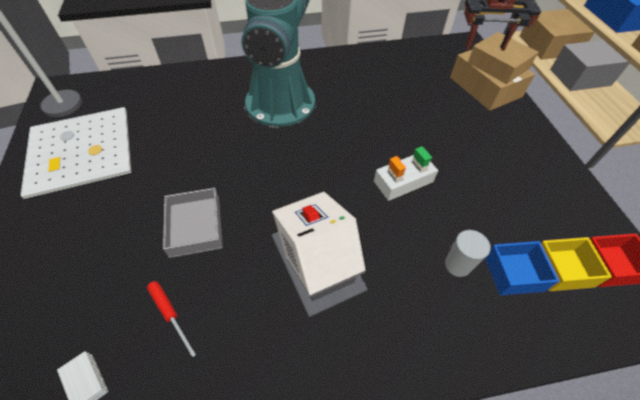

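View pics/top0.png

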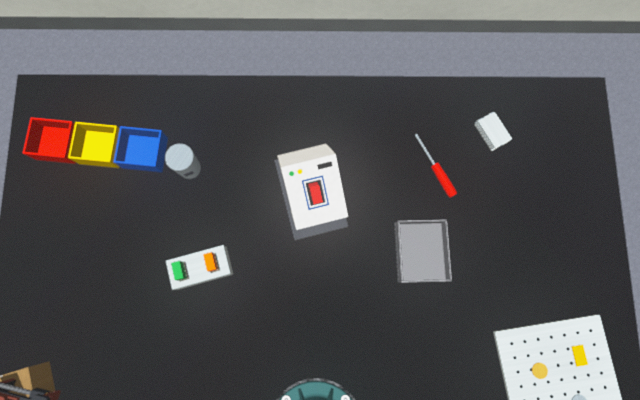

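Scene view: bay with the red cap at (312,214), tray at (192,222), rack with green at (423,157) and orange at (397,167). Top view: cap at (316,193), tray at (424,251), green at (179,270), orange at (211,261), tumbler at (181,158), screwdriver at (436,165). I'll enlarge the bay and rack next.

```bash
cat > h.py <<'E'
import numpy as np,cv2
from rig import arm
def P(n):
    p=arm.camera_params(n); K=np.array([[p["fx"],0,p["cx"]],[0,p["fy"],p["cy"]],[0,0,1]]); return K,np.array(p["world_to_cam"])
def ray(n,uv):
    K,T=P(n); R=T[:3,:3]; d=R.T@np.linalg.solve(K,[uv[0],uv[1],1.]); return -R.T@T[:3,3],d/np.linalg.norm(d)
def onz(n,uv,z):
    o,d=ray(n,uv); return o+d*(z-o[2])/d[2]
def tri(uv1,uv2):
    o1,d1=ray("top",uv1);o2,d2=ray("scene",uv2)
    s=np.linalg.lstsq(np.c_[d1,-d2],o2-o1,rcond=None)[0]
    a,b=o1+s[0]*d1,o2+s[1]*d2; return (a+b)/2,np.linalg.norm(a-b)
def proj(n,p):
    K,T=P(n); c=T[:3,:3]@np.asarray(p,float)+T[:3,3]; q=K@c; return q[:2]/q[2]
def blobs(im,lo,hi,box,amin=15):
    """HSV mask blobs in box (u0,v0,u1,v1): list of (area, centroid, minAreaRect)"""
    h=cv2.cvtColor(im,cv2.COLOR_RGB2HSV); m=cv2.inRange(h,np.array(lo),np.array(hi)); k=np.zeros_like(m)
    u0,v0,u1,v1=box; k[v0:v1,u0:u1]=m[v0:v1,u0:u1]
    cs=cv2.findContours(k,cv2.RETR_EXTERNAL,cv2.CHAIN_APPROX_NONE)[0]
    out=[]
    for c in cs:
        if cv2.contourArea(c)<amin: continue
        M=cv2.moments(c); out.append((cv2.contourArea(c),(M["m10"]/M["m00"],M["m01"]/M["m00"]),cv2.minAreaRect(c)))
    return out
E
python3 - <<'E'
from h import *
s=np.load("pics/scene0.npy");t=np.load("pics/top0.npy")
z=lambda im,b,w,h:cv2.resize(im[b[1]:b[3],b[0]:b[2]],(w,h),interpolation=cv2.INTER_CUBIC)
a=np.vstack([np.hstack([z(t,(265,135,365,245),400,300*1) ,z(s,(265,185,375,285),400,300)]),
 np.hstack([z(t,(155,235,245,300),400,300),z(s,(365,140,445,200),400,300)])])
cv2.imwrite("pics/crop0.png",a[:,:,::-1])
for n,im,bx in(("top",t,dict(red=(290,165,340,220),gr=(165,255,190,290),org=(195,245,225,280))),("scene",s,dict(red=(295,200,330,225),gr=(405,140,440,175),org=(385,150,410,180)))):
  for k,lo,hi in(("red",(0,120,60),(8,255,255)),("gr",(45,90,40),(85,255,255)),("org",(8,140,80),(22,255,255))):
    for b in blobs(im,lo,hi,bx[k]): print(n,k,np.round(b[0]),np.round(b[1],1),np.round(cv2.boxPoints(b[2]),1).tolist())
E
```

```text
top red 193.0 [315.2 192.4] [[307.6000061035156, 183.39999389648438], [317.70001220703125, 180.8000030517578], [322.8999938964844, 201.5], [312.79998779296875, 204.10000610351562]]
top gr 170.0 [178.  270.3] [[170.6999969482422, 262.6000061035156], [181.5, 260.20001220703125], [185.39999389648438, 277.79998779296875], [174.60000610351562, 280.20001220703125]]
top org 146.0 [209.9 261.6] [[203.10000610351562, 254.1999969482422], [212.5, 251.89999389648438], [216.8000030517578, 269.1000061035156], [207.39999389648438, 271.3999938964844]]
scene red 172.0 [310.4 213.3] [[299.5, 210.39999389648438], [310.3999938964844, 202.1999969482422], [320.70001220703125, 216.0], [309.79998779296875, 224.10000610351562]]
scene gr 223.0 [422.2 155.4] [[410.1000061035156, 152.1999969482422], [420.79998779296875, 143.10000610351562], [433.79998779296875, 158.1999969482422], [423.1000061035156, 167.3000030517578]]
scene org 204.0 [396.4 165.6] [[386.0, 159.8000030517578], [397.1000061035156, 153.60000610351562], [407.1000061035156, 171.60000610351562], [396.0, 177.8000030517578]]
```

View pics/crop0.png

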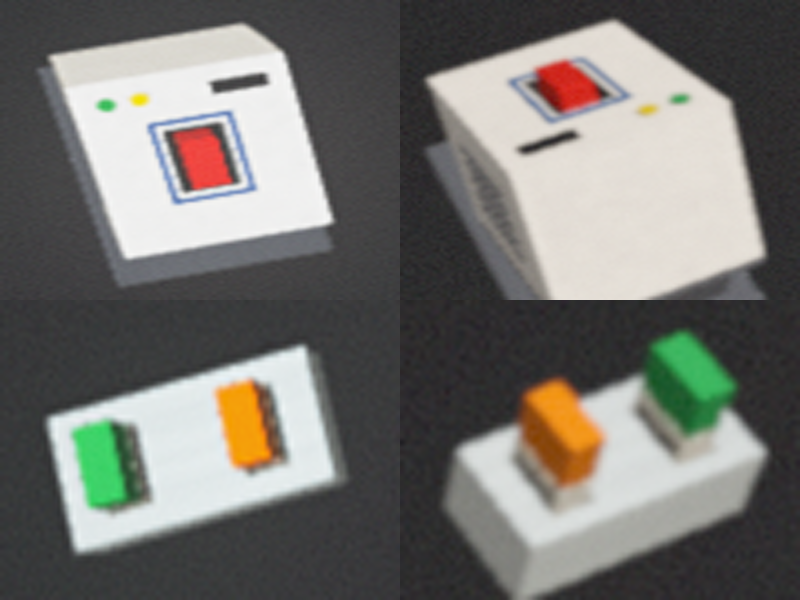

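The crop shows the bay's blue mouth frame clearly in both views, and the rack's top outline. I'll triangulate those corners and check them against the known sizes.

Run:
```python
from h import *
A=np.array
bt=A([[302.5,180.8],[323.3,176.1],[328.8,203.9],[308.5,209.1]]) # far-left, far-right, near-right, near-left
bs=A([[307.1,225.7],[295.25,212.3],[315.9,204.3],[328.25,217.3]])
# world: far = +x; top image right = -y
pts=[tri(a,b) for a,b in zip(bt,bs[[0,1,2,3]])]
for p,e in pts: print(np.round(p,1),round(e,1))
q=A([p for p,_ in pts]); 
bs2=bs[[3,0,1,2]]
for a,b in zip(bt,bs2):
    p,e=tri(a,b); print("alt",np.round(p,1),round(e,1))
p,e=tri(bt.mean(0),bs.mean(0)); print("mouth",np.round(p,1),e, onz("top",bt.mean(0),165),onz("scene",bs.mean(0),165))
ft=A([[281.5,167.3],[336,154.8],[348.3,216.4],[296.8,230.0]])
fc=A([onz("top",u,z) for u,z in zip(ft,(205,205,125,125))]); print("face",np.round(fc,1),"mean",fc.mean(0))
print([np.linalg.norm(fc[i]-fc[(i+1)%4]).round(1) for i in range(4)])
up=fc[:2].mean(0)-fc[2:].mean(0); print("yaw x", np.degrees(np.arctan2(up[1],up[0]))); l=fc[0]-fc[1]+fc[3]-fc[2]; print("yaw y-90",np.degrees(np.arctan2(l[1],l[0]))-90)
rt=A([[165.6,260.4],[223.9,245],[231.5,274.7],[171.9,289.6]])
rc=A([onz("top",u,50) for u in rt]); print("rack",np.round(rc,1),rc.mean(0),[np.linalg.norm(rc[i]-rc[(i+1)%4]).round(1) for i in range(4)])
l=rc[0]-rc[1]+rc[3]-rc[2]; print("rack yaw",np.degrees(np.arctan2(l[1],l[0]))-90); l=rc[0]-rc[3]+rc[1]-rc[2]; print(np.degrees(np.arctan2(l[1],l[0])))
# cap tops at z=100
t=np.load("pics/top0.npy")
gr=onz("top",(178,270.3),97); og=onz("top",(209.9,261.6),97); print("green",gr,"orange",og,np.linalg.norm(gr-og))
tb=blobs(t,(0,0,70),(180,60,255),(385,210,460,290),300)
for b in tb:
    c=cv2.boxPoints(b[2]); w=A([onz("top",u,45) for u in c]); print("tray",b[0],np.round(w,0).tolist(),w.mean(0))
```

```text
[599.1  11.5 162.3] 40.5
[597.5 -23.7 218.6] 15.9
[548.5  -5.9 172.6] 49.8
[546.7  32.8 105.4] 32.7
alt [597.   33.7 182.1] 4.5
alt [608.5 -14.  181.9] 6.9
alt [548.6 -29.2 146.3] 4.9
alt [536.   19.6 146.3] 4.9
mouth [573.    2.7 163.7] 5.4499473123636255 [5.72284082e+02 4.46259911e-02 1.65000000e+02] [574.27686376   5.23837248 165.        ]
face [[622.8  79.8 205. ]
 [653.  -46.3 205. ]
 [521.3 -80.2 125. ]
 [487.9  45.5 125. ]] mean [ 5.71257761e+02 -3.07802988e-01  1.65000000e+02]
[np.float64(129.7), np.float64(157.8), np.float64(130.1), np.float64(160.5)]
yaw x 14.37908406514731
yaw y-90 14.189492000094077
rack [[420.2 380.8  50. ]
 [459.3 233.9  50. ]
 [383.7 212.2  50. ]
 [346.9 360.9  50. ]] [402.52935178 296.96400654  50.        ] [np.float64(152.0), np.float64(78.7), np.float64(153.2), np.float64(76.0)]
rack yaw 14.418500541229662
15.617693591516247
green [392.88891635 335.0650018   97.        ] orange [413.8525989  258.40097261  97.        ] 79.47860942550282
tray 3353.5 [[525.0, -206.0, 45.0], [534.0, -352.0, 45.0], [365.0, -352.0, 45.0], [357.0, -210.0, 45.0]] [ 445.55753437 -280.22169188   45.        ]
```

```bash
cat >> h.py <<'E'
def go(target,yaw=None,verbose=True):
    """shift in tool axes (m) and spin (rad) from here to TCP target (mm) with tool x at world yaw (deg)"""
    o=arm.get_obs(); R=o["tcp_rot"]; d=R.T@(np.array(target,float)-o["tool_pos"])/1000
    s=0
    if yaw is not None:
        a=np.radians(yaw); v=R.T@np.array([np.cos(a),np.sin(a),0]); s=np.arctan2(v[1],v[0])
    if verbose: print("t",round(o["time"],2),"tcp",np.round(o["tool_pos"],1),"-> shift",np.round(d,4),"spin",round(s,3),"dist",np.linalg.norm(d).round(3))
    return d,s
E
python3 - <<'E'
from h import *
go([537,-7,292],104.3)
E
```

```text
t 0.1 tcp [142.9 582.2 301.9] -> shift [-0.4783  0.5232  0.0106] spin -0.49 dist 0.709
```

>>> play_rows(
  plan=[
    [[-0.4783,0.5232,0.0,-0.49],[-0.4783,0.5232,0.0,-0.49],[-0.4783,0.5232,0.0,-0.49],[-0.4783,0.5232,0.0,-0.49],[-0.4783,0.5232,0.0,-0.49],[-0.4783,0.5232,0.0,-0.49],[-0.4783,0.5232,0.0,-0.49],[-0.4783,0.5232,0.0,-0.49],[-0.4783,0.5232,0.0,-0.49],[-0.4783,0.5232,0.0,-0.49]],
  ],
  claw=1,
)

```text
time: 0.93
tool_pos: [371.0, 240.5, 302.5]
tcp_rot: [[-0.247, 0.969, -0.001], [0.969, 0.247, -0.002], [-0.001, -0.001, -1.0]]
force: [1.1, 0.3, -0.0]
grip_width: 24.5
```

Run:
```python
from h import *
go([537,-7,292],104.3)
```

```text
t 0.93 tcp [371.  240.5 302.5] -> shift [-0.2808  0.0998  0.0108] spin -0.0 dist 0.298
```

>>> play_rows(
  plan=[
    [[-0.2808,0.0998,0.0,0],[-0.2808,0.0998,0.0,0],[-0.2808,0.0998,0.0,0],[-0.2808,0.0998,0.0,0],[-0.2808,0.0998,0.0,0],[-0.2808,0.0998,0.0,0],[-0.2808,0.0998,0.0,0],[-0.2808,0.0998,0.0108,0],[-0.2808,0.0998,0.0108,0],[-0.2808,0.0998,0.0108,0]],
  ],
)

```text
time: 1.77
tool_pos: [535.9, -6.9, 290.8]
tcp_rot: [[-0.245, 0.969, -0.004], [0.969, 0.245, -0.0], [0.001, -0.004, -1.0]]
force: [-0.1, 0.4, -0.1]
grip_width: 1.1
```

Run:
```python
from h import *
go([537,-7,292],104.3)
for n,b in(("top",(255,125,375,245)),("scene",(255,150,375,270))):
    im=arm.camera(n); np.save(f"pics/{n}1.npy",im); c=cv2.resize(im[b[1]:b[3],b[0]:b[2]],(400,400),interpolation=cv2.INTER_CUBIC)
    if n=="top": a=c
o=arm.get_obs(); tip=o["tool_pos"]+o["tcp_rot"]@[0,0,80]; print(tip,"top px",proj("top",tip),"scene px",proj("scene",tip))
cv2.imwrite("pics/v1.png",np.hstack([a,c])[:,:,::-1])
```

```text
t 1.77 tcp [535.9  -6.9 290.8] -> shift [-0.0004  0.0011 -0.0012] spin -0.002 dist 0.002
[535.56964188  -5.7845132  211.7185127 ] top px [318.9401272  203.88682191] scene px [302.99166181 188.20051075]
```

View pics/v1.png

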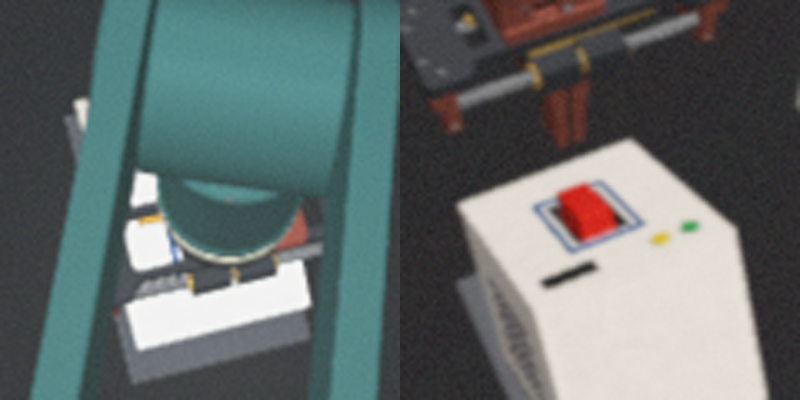

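Left: top view, mostly hidden by the arm. Right: scene view, with closed fingertips ending at about full-image (306,193) against a predicted (305,192), so the calibration agrees within 2 mm and the mouth is near (573,2,165). Next is pressing along the bay axis.

>>> play_rows(
  plan=[
    [[0,0.006,0.008,0],[0,0.011,0.017,0],[0,0.016,0.026,0],[0,0.0175,0.0286,0],[0,0.0175,0.0286,0]],
  ],
)

```text
time: 2.28
tool_pos: [552.4, -0.7, 261.6]
tcp_rot: [[-0.249, 0.969, -0.005], [0.969, 0.249, -0.0], [0.001, -0.005, -1.0]]
force: [-0.2, -0.7, 0.2]
grip_width: 0.4
```

>>> play_rows(
  plan=[
    [[0.001,0.001,0.0017,0],[0.002,0.002,0.0035,0],[0.002,0.003,0.0052,0],[0.002,0.004,0.007,0],[0.002,0.004,0.007,0]],
  ],
)

```text
time: 2.7
tool_pos: [555.7, 2.2, 254.8]
tcp_rot: [[-0.249, 0.969, -0.005], [0.969, 0.249, -0.0], [0.001, -0.005, -1.0]]
force: [-1.4, 0.4, 4.5]
grip_width: 0.7
```

>>> play_rows(
  plan=[
    [[0,0.001,0.0017,0],[0,0.002,0.0035,0],[0,0.003,0.0052,0],[0,0.004,0.007,0],[0,0.004,0.007,0]],
  ],
)

```text
time: 3.12
tool_pos: [559.5, 3.1, 248.3]
tcp_rot: [[-0.249, 0.969, -0.005], [0.969, 0.249, -0.001], [0.001, -0.005, -1.0]]
force: [-2.9, -0.6, 6.1]
grip_width: 0.6
```

>>> play_rows(
  plan=[
    [[0,0.0005,0.0009,0],[0,0.001,0.0017,0],[0,0.0012,0.0022,0],[0,0.0012,0.0022,0]],
  ],
)

```text
time: 3.45
tool_pos: [560.2, 3.4, 247.1]
tcp_rot: [[-0.248, 0.969, -0.005], [0.969, 0.248, -0.001], [0.001, -0.005, -1.0]]
force: [-4.9, 0.5, 10.3]
grip_width: 0.3
```

>>> play_rows(
  plan=[
    [[0,0.0006,0.001,0],[0,0.001,0.0017,0],[0,0.001,0.0017,0]],
  ],
)

```text
time: 3.7
tool_pos: [560.6, 3.5, 246.6]
tcp_rot: [[-0.248, 0.969, -0.006], [0.969, 0.248, -0.001], [0.001, -0.006, -1.0]]
force: [-5.9, 0.7, 11.9]
grip_width: 0.2
```

>>> play_rows(
  plan=[
    [[0,0.001,0.0017,0],[0,0.0014,0.0024,0],[0,0.0014,0.0024,0]],
  ],
)

```text
time: 3.95
tool_pos: [561.0, 3.7, 246.0]
tcp_rot: [[-0.248, 0.969, -0.007], [0.969, 0.248, -0.001], [0.0, -0.007, -1.0]]
force: [-8.1, -0.6, 17.3]
grip_width: 0.7
```

>>> play_rows(
  plan=[
    [[0,-0.002,-0.0035,0],[0,-0.004,-0.007,0],[0,-0.006,-0.0105,0],[0,-0.008,-0.014,0],[0,-0.01,-0.0175,0],[0,-0.012,-0.021,0],[0,-0.014,-0.0245,0],[0,-0.016,-0.028,0],[0,-0.02,-0.035,0],[0,-0.025,-0.043,0]],
  ],
)

```text
time: 4.78
tool_pos: [536.8, -2.5, 289.4]
tcp_rot: [[-0.249, 0.969, -0.007], [0.969, 0.249, -0.001], [0.001, -0.007, -1.0]]
force: [-0.3, 0.5, 0.2]
grip_width: 0.5
```

Run:
```python
from h import *
b=(255,150,375,270)
im=arm.camera("scene"); np.save("pics/scene2.npy",im); a=cv2.resize(im[b[1]:b[3],b[0]:b[2]],(480,480),interpolation=cv2.INTER_CUBIC)
cv2.imwrite("pics/v2.png",a[:,:,::-1])
o=arm.get_obs(); print(o["tool_pos"],o["force"])
for r in blobs(im,(0,150,100),(6,255,255),(295,195,335,235)): print(r[0],r[1])
bz=np.array([-.4845,-.1235,.866])
for z in(14,32): print(z,proj("scene",np.array([573,2,165])+z*bz))
```

```text
[536.58014893  -2.77719144 291.17879925] [-0.48527391  0.31595411  0.72558943]
239.5 (309.3319415448852, 208.82463465553235)
14 [308.61070626 209.00195059]
32 [306.76120346 201.61773922]
```

View pics/v2.png

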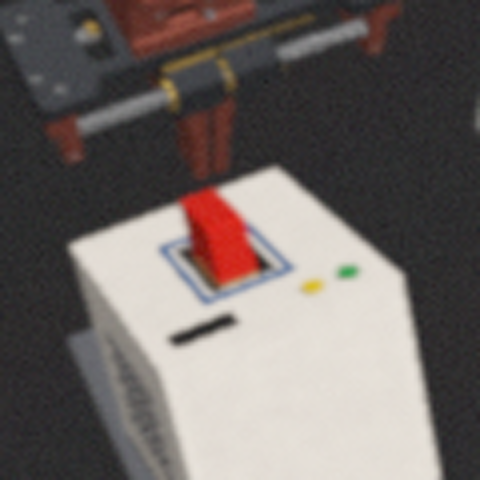

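The scene view shows the cassette popped up: red cap about 32 mm out, top centre at about (309,202), close to the predicted (307,202). The fingers open now, then straddle it.

>>> play_rows(
  plan=[
    [[0,0,-0.005,0],[0,0,-0.005,0],[0,0.005,-0.005,0],[0,0.01,-0.005,0],[0,0.015,-0.005,0],[0,0.02,-0.005,0],[0,0.0235,-0.005,0],[0,0.0235,-0.005,0]],
  ],
  claw=0.35,
  squeeze=5,
)

```text
time: 5.5
tool_pos: [560.3, 3.3, 295.7]
tcp_rot: [[-0.249, 0.968, -0.005], [0.969, 0.249, -0.002], [-0.0, -0.006, -1.0]]
force: [0.3, 0.7, 0.3]
grip_width: 50.3
```

Run:
```python
from h import *
go([560.4,-0.7,248.8],104.3)
```

```text
t 5.5 tcp [560.3   3.3 295.7] -> shift [-0.0039 -0.0007  0.0469] spin 0.002 dist 0.047
```

>>> play_rows(
  plan=[
    [[-0.0035,-0.0007,0.01,0],[-0.0035,-0.0007,0.025,0],[-0.0035,-0.0007,0.037,0],[-0.0035,-0.0007,0.043,0],[-0.0035,-0.0007,0.047,0],[-0.0035,-0.0007,0.047,0]],
  ],
)

```text
time: 6.0
tool_pos: [559.7, -0.4, 247.6]
tcp_rot: [[-0.249, 0.969, -0.007], [0.969, 0.249, -0.001], [0.0, -0.008, -1.0]]
force: [-0.5, 0.4, 0.4]
grip_width: 57.3
```

>>> play_rows(
  plan=[
    [[0,0,0,0],[0,0,0,0],[0,0,0,0],[0,0,0,0],[0,0,0,0],[0,0,0,0],[0,0,0,0],[0,0,0,0]],
  ],
  claw=1,
  squeeze=5,
)

```text
time: 6.67
tool_pos: [559.9, -0.5, 247.9]
tcp_rot: [[-0.249, 0.969, -0.007], [0.969, 0.249, -0.002], [0.0, -0.007, -1.0]]
force: [0.2, 0.6, 1.6]
grip_width: 21.8
```

>>> play_rows(
  plan=[
    [[0,0,0,0],[0,0,0,0],[0,-0.005,-0.00866,0],[0,-0.01,-0.0173,0],[0,-0.015,-0.026,0],[0,-0.02,-0.0346,0],[0,-0.025,-0.0433,0],[0,-0.03,-0.052,0],[0,-0.035,-0.0606,0],[0,-0.038,-0.066,0]],
  ],
  squeeze=30,
)

```text
time: 7.5
tool_pos: [523.0, -10.0, 315.7]
tcp_rot: [[-0.249, 0.969, -0.006], [0.969, 0.249, -0.002], [-0.0, -0.006, -1.0]]
force: [0.5, -0.9, -1.3]
grip_width: 21.9
```

Run:
```python
from h import *
b=(235,110,375,250)
im=arm.camera("scene"); np.save("pics/scene3.npy",im); a=cv2.resize(im[b[1]:b[3],b[0]:b[2]],(480,480),interpolation=cv2.INTER_CUBIC)
cv2.imwrite("pics/v3.png",a[:,:,::-1])
o=arm.get_obs(); print(o["tool_pos"],o["force"],o["grip_width"])
go([445,-280,240],104.3)
t=np.load("pics/top0.npy")
for zz,l in((45,"rim"),):
  for b in blobs(t,(0,0,60),(180,60,255),(385,210,460,290),300): print(np.round(cv2.boxPoints(b[2]),1).tolist(), [np.round(onz("top",u,zz)[:2]).tolist() for u in cv2.boxPoints(b[2])])
```

```text
[523.03548941 -10.10248664 316.2970004 ] [ 0.38620902 -0.48274728 -0.66323749] 21.87149374160885
t 7.55 tcp [523.  -10.1 316.3] -> shift [-0.2419 -0.1423  0.0772] spin 0.002 dist 0.291
[[385.0, 210.0], [452.0, 210.0], [452.0, 283.0], [385.0, 283.0]] [[552.0, -185.0], [552.0, -363.0], [362.0, -351.0], [362.0, -179.0]]
```

View pics/v3.png

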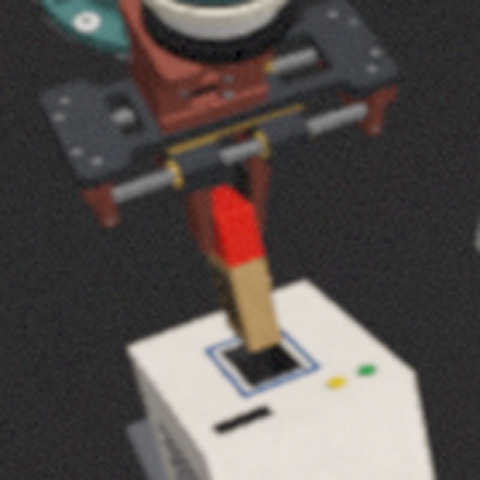

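The scene view shows the spent cassette held between the fingers, its bottom end clear of the mouth at about (310,212). I'll carry it to the tray.

Run:
```python
from h import *
c=np.mean([onz("top",u,45) for u in [(396,220),(449,219),(452,282),(398,283)]],0); print(c)
go([c[0]+2,c[1]+1,335],104.3);go([c[0]+2,c[1]+1,155],104.3)
```

```text
[ 444.68167885 -282.7041624    45.        ]
t 7.55 tcp [523.  -10.1 316.3] -> shift [-0.2441 -0.1416 -0.0178] spin 0.002 dist 0.283
t 7.55 tcp [523.  -10.1 316.3] -> shift [-0.244  -0.1406  0.1622] spin 0.002 dist 0.325
```

>>> play_rows(
  plan=[
    [[-0.02,-0.02,-0.03,0],[-0.05,-0.04,-0.03,0],[-0.085,-0.06,-0.03,0],[-0.12,-0.08,-0.025,0],[-0.155,-0.1,-0.01,0],[-0.19,-0.12,0.01,0],[-0.22,-0.135,0.03,0],[-0.244,-0.141,0.05,0],[-0.244,-0.141,0.08,0],[-0.244,-0.141,0.1,0]],
  ],
)

```text
time: 8.38
tool_pos: [445.9, -283.4, 215.2]
tcp_rot: [[-0.246, 0.969, -0.006], [0.969, 0.246, -0.002], [-0.0, -0.006, -1.0]]
force: [0.3, 0.6, -1.5]
grip_width: 21.6
```

Run:
```python
from h import *
go([446,-281.5,155],104.3)
```

```text
t 8.38 tcp [ 445.9 -283.4  215.2] -> shift [0.0018 0.0009 0.0602] spin -0.001 dist 0.06
```

>>> play_rows(
  plan=[
    [[0.001,0.001,0.02,0],[0.001,0.001,0.04,0],[0.001,0.001,0.05,0],[0.001,0.001,0.056,0],[0.001,0.001,0.06,0],[0.001,0.001,0.06,0]],
  ],
)

```text
time: 8.88
tool_pos: [446.5, -282.3, 155.1]
tcp_rot: [[-0.246, 0.969, -0.006], [0.969, 0.246, -0.002], [-0.0, -0.006, -1.0]]
force: [0.5, 0.1, -0.6]
grip_width: 21.8
```

>>> play_rows(
  plan=[
    [[0,0,0,0],[0,0,0,0],[0,0,0,0],[0,0,0,0],[0,0,0,0],[0,0,-0.005,0],[0,0,-0.03,0],[0,0,-0.06,0],[0,0,-0.1,0],[0,0,-0.13,0]],
  ],
  claw=0.35,
)

```text
time: 9.72
tool_pos: [447.3, -282.2, 287.9]
tcp_rot: [[-0.246, 0.969, -0.005], [0.969, 0.246, -0.002], [-0.001, -0.005, -1.0]]
force: [0.6, 0.3, 0.4]
grip_width: 56.9
```

Run:
```python
from h import *
im=arm.camera("scene"); np.save("pics/scene4.npy",im)
b=(140,160,260,280)
a=cv2.resize(im[b[1]:b[3],b[0]:b[2]],(400,400),interpolation=cv2.INTER_CUBIC)
cv2.imwrite("pics/v4.png",a[:,:,::-1])
go([445,-210,300],104.3)
go([392.6,335.5,240],104.6)
```

```text
t 9.77 tcp [ 449.7 -284.   293.5] -> shift [ 0.0728  0.0137 -0.0072] spin -0.001 dist 0.074
t 9.77 tcp [ 449.7 -284.   293.5] -> shift [0.6149 0.0972 0.0481] spin -0.006 dist 0.624
```

View pics/v4.png

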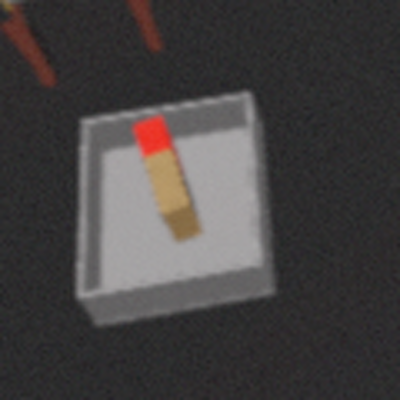

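The spent cassette lies inside the tray, cap end at about crop (150,125) and foot at (185,225), clear of the walls. Next stop is the rack.

>>> play_rows(
  plan=[
    [[0.04,0.005,-0.01,0],[0.6149,0.0972,-0.01,0],[0.6149,0.0972,-0.01,0],[0.6149,0.0972,-0.01,0],[0.6149,0.0972,-0.01,0],[0.6149,0.0972,-0.01,0],[0.6149,0.0972,-0.01,0],[0.6149,0.0972,-0.01,0],[0.6149,0.0972,-0.01,0],[0.6149,0.0972,-0.01,0]],
  ],
)

```text
time: 10.6
tool_pos: [410.3, 130.9, 300.2]
tcp_rot: [[-0.246, 0.969, 0.003], [0.969, 0.246, -0.008], [-0.009, 0.001, -1.0]]
force: [1.0, 0.2, -0.2]
grip_width: 57.0
```

Run:
```python
from h import *
go([392.6,335.5,240],104.6)
```

```text
t 10.6 tcp [410.3 130.9 300.2] -> shift [0.2032 0.033  0.0585] spin -0.006 dist 0.214
```

>>> play_rows(
  plan=[
    [[0.2032,0.033,0.0,0],[0.2032,0.033,0.0,0],[0.2032,0.033,0.0,0],[0.2032,0.033,0.0,0],[0.2032,0.033,0.0,0],[0.2032,0.033,0.03,-0.006],[0.2032,0.033,0.05,-0.006],[0.2032,0.033,0.05,-0.006]],
  ],
)

```text
time: 11.27
tool_pos: [390.1, 335.1, 245.1]
tcp_rot: [[-0.254, 0.967, -0.002], [0.967, 0.254, -0.012], [-0.011, -0.005, -1.0]]
force: [-0.4, -0.3, -0.4]
grip_width: 57.0
```

Run:
```python
from h import *
out=[]
for n,b in(("top",(125,205,245,325)),("scene",(360,90,480,210))):
    im=arm.camera(n); np.save(f"pics/{n}5.npy",im); out.append(cv2.resize(im[b[1]:b[3],b[0]:b[2]],(400,400),interpolation=cv2.INTER_CUBIC))
cv2.imwrite("pics/v5.png",np.hstack(out)[:,:,::-1])
o=arm.get_obs(); R=o["tcp_rot"];print(o["tool_pos"],o["grip_width"])
for s in(-1,1):
  tip=o["tool_pos"]+R@[s*o["grip_width"]/2,10,80]; print(s,"scene far inner tip edge",proj("scene",tip),proj("scene",o["tool_pos"]+R@[s*(o["grip_width"]/2+13.5),10,80]))
r=np.radians(14.7);ux=np.array([np.cos(r),np.sin(r),0]);uy=np.array([-np.sin(r),np.cos(r),0]);c=np.array([402.5,297,0])
for y,n in((40,"green"),(-40,"org")):
  print(n,[np.round(proj("scene",c+y*uy+a*ux+b*uy+[0,0,100]),1).tolist() for a,b in((22,11),(22,-11),(-22,-11),(-22,11))])
print("rack far top",[np.round(proj("scene",c+a*ux+b*uy+[0,0,50]),1).tolist() for a,b in((37.5,75),(37.5,-75),(-37.5,-75),(-37.5,75))])
```

```text
[392.01235952 335.23325491 248.27073082] 57.05872693831874
-1 scene far inner tip edge [420.42588528 139.81314407] [415.87523876 141.46061513]
1 scene far inner tip edge [439.28277788 132.98638118] [443.65722258 131.40270048]
green [[429.8, 156.7], [422.8, 159.4], [413.2, 148.2], [420.1, 145.6]]
org [[404.2, 166.6], [397.0, 169.4], [387.8, 157.8], [394.9, 155.1]]
rack far top [[435.6, 170.0], [388.9, 188.7], [374.2, 169.0], [419.7, 151.7]]
```

View pics/v5.png

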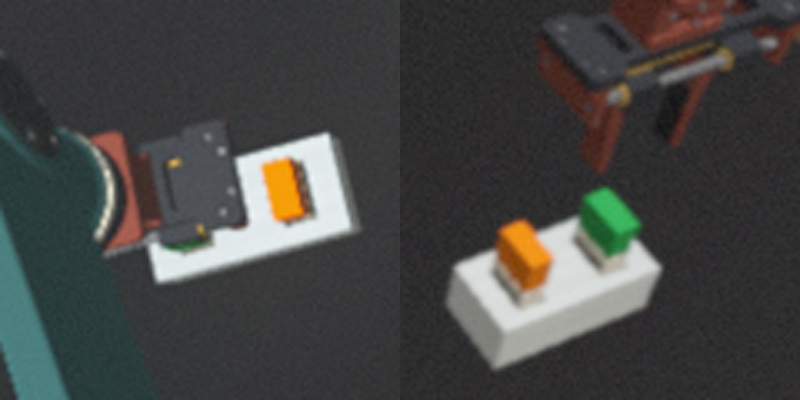

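Left, top view: the gripper sits over green, with orange clear at crop (287,190). Right, scene view: the green cap's top centre is at about (423,153.5) against a predicted (421.5,152.5). The fingertips show the same +1 px offset, so the rack estimate holds within about 2 mm.

Run:
```python
from h import *
go([393,336.7,153.3],104.6)
```

```text
t 11.37 tcp [392.  335.2 248.3] -> shift [0.0021 0.0014 0.095 ] spin -0.0 dist 0.095
```

>>> play_rows(
  plan=[
    [[0.002,0.0014,0.02,0],[0.002,0.0014,0.045,0],[0.002,0.0014,0.065,0],[0.002,0.0014,0.08,0],[0.002,0.0014,0.088,0],[0.002,0.0014,0.095,0],[0.002,0.0014,0.095,0]],
  ],
)

```text
time: 11.95
tool_pos: [393.5, 336.4, 153.3]
tcp_rot: [[-0.251, 0.968, 0.002], [0.968, 0.251, -0.009], [-0.01, -0.0, -1.0]]
force: [0.1, 0.1, -0.9]
grip_width: 57.2
```

>>> play_rows(
  plan=[
    [[0,0,0,0],[0,0,0,0],[0,0,0,0],[0,0,0,0],[0,0,0,0],[0,0,0,0],[0,0,0,0],[0,0,0,0]],
  ],
  claw=1,
  squeeze=5,
)

```text
time: 12.62
tool_pos: [393.6, 336.8, 153.6]
tcp_rot: [[-0.251, 0.968, 0.002], [0.968, 0.251, -0.009], [-0.009, 0.0, -1.0]]
force: [-0.1, 1.8, 1.7]
grip_width: 22.9
```

>>> play_rows(
  plan=[
    [[0,0,0,0],[0,0,0,0],[0,0,-0.008,0],[0,0,-0.016,0],[0,0,-0.024,0],[0,0,-0.03,0],[0,0,-0.03,0]],
  ],
  squeeze=12,
)

```text
time: 13.2
tool_pos: [394.3, 337.4, 185.3]
tcp_rot: [[-0.251, 0.968, 0.005], [0.968, 0.251, -0.007], [-0.008, 0.003, -1.0]]
force: [-1.3, 1.5, -0.9]
grip_width: 22.5
```

>>> play_rows(
  plan=[
    [[0,-0.004,0,0],[0,-0.008,0,0],[0,-0.012,0,0],[0,-0.016,0,0],[0,-0.02,0,0],[0,-0.02,0,0]],
  ],
)

```text
time: 13.7
tool_pos: [374.1, 332.3, 185.3]
tcp_rot: [[-0.251, 0.968, 0.004], [0.968, 0.251, -0.007], [-0.008, 0.002, -1.0]]
force: [0.3, 4.3, 0.8]
grip_width: 22.3
```

>>> play_rows(
  plan=[
    [[0,-0.004,0.001,0],[0,-0.008,0.002,0],[0,-0.012,0.002,0],[0,-0.016,0.002,0],[0,-0.02,0.002,0],[0,-0.021,0.002,0],[0,-0.021,0.002,0]],
  ],
)

```text
time: 14.28
tool_pos: [353.0, 326.6, 183.1]
tcp_rot: [[-0.251, 0.968, 0.003], [0.968, 0.251, -0.008], [-0.009, 0.001, -1.0]]
force: [-0.5, 2.6, -0.2]
grip_width: 22.2
```

Run:
```python
from h import *
im=arm.camera("scene"); np.save("pics/scene6.npy",im)
b=(370,90,470,190); f=4.8
a=cv2.resize(im[b[1]:b[3],b[0]:b[2]],None,fx=f,fy=f,interpolation=cv2.INTER_CUBIC)
cv2.imwrite("pics/v6.png",a[:,:,::-1])
o=arm.get_obs(); R=o["tcp_rot"]; print(o["tool_pos"],o["force"],o["ft_torque"],o["grip_width"])
G=o["tool_pos"]+R@[0,0,61.3]; 
u=R[:,1]*[1,1,0];w=R[:,0]*[1,1,0]
for th in(0,15,25,30,35):
  t=np.radians(th); bz=-np.sin(t)*u+np.cos(t)*np.array([0,0,1]);bx=np.cos(t)*u+np.sin(t)*np.array([0,0,1])
  B=G-82*bz
  print(th,"far edges crop px bottom/top at -y,+y:",[np.round((proj("scene",B+22*bx+s*11*w+h*bz)-b[:2])*f).astype(int).tolist() for s in(-1,1) for h in(0,56,90)])
```

```text
[353.03939203 326.65219808 183.08696635] [-0.62506732  2.31615066 -0.1051338 ] [0.67306361 0.09153018 0.13266109] 22.208555833608926
0 far edges crop px bottom/top at -y,+y: [[189, 354], [211, 289], [225, 246], [220, 342], [243, 276], [258, 233]]
15 far edges crop px bottom/top at -y,+y: [[212, 369], [219, 288], [224, 235], [244, 357], [252, 275], [258, 223]]
25 far edges crop px bottom/top at -y,+y: [[228, 374], [225, 285], [223, 228], [260, 362], [258, 272], [256, 215]]
30 far edges crop px bottom/top at -y,+y: [[236, 375], [227, 283], [222, 224], [268, 363], [260, 270], [255, 212]]
35 far edges crop px bottom/top at -y,+y: [[243, 375], [229, 280], [220, 221], [276, 362], [262, 268], [254, 208]]
```

View pics/v6.png

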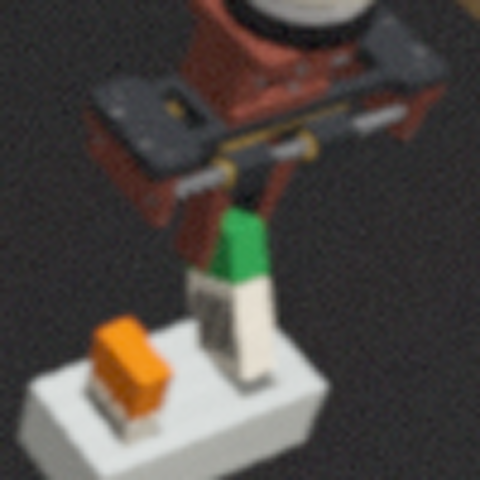

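The fresh cassette now leans about 30° in the fingers, as computed: far-face edges in the crop run from (242,382) to (228,283), against (236,375) to (227,283) predicted for 30°. I'll grip firmly, lift well clear of the spare and carry it to the bay.

>>> play_rows(
  plan=[
    [[0,0,0,0],[0,0,0,0],[0,0,-0.015,0],[0,0,-0.04,0],[0,0,-0.07,0],[0,0,-0.1,0],[0,0,-0.13,0],[0,0,-0.145,0],[0,0,-0.15,0],[0,0,-0.15,0]],
  ],
  squeeze=35,
)

```text
time: 15.17
tool_pos: [352.6, 327.4, 333.8]
tcp_rot: [[-0.251, 0.968, 0.004], [0.968, 0.251, -0.008], [-0.009, 0.002, -1.0]]
force: [-0.5, 0.3, -2.0]
grip_width: 22.1
```

Run:
```python
from h import *
go([526,-10,330],104.3)
```

```text
t 15.17 tcp [352.6 327.4 333.8] -> shift [-0.3701  0.0831  0.0072] spin 0.004 dist 0.379
```

>>> play_rows(
  plan=[
    [[-0.03,0.007,0,0.004],[-0.07,0.016,0,0.004],[-0.11,0.025,0,0.004],[-0.15,0.034,0,0.004],[-0.19,0.043,0,0.004],[-0.23,0.052,0,0.004],[-0.27,0.061,0,0.004],[-0.31,0.07,0,0.004],[-0.345,0.077,0,0.004],[-0.36,0.082,0,0.004]],
  ],
)

```text
time: 16.0
tool_pos: [522.7, -4.5, 334.8]
tcp_rot: [[-0.244, 0.97, 0.0], [0.97, 0.244, -0.01], [-0.01, -0.002, -1.0]]
force: [0.8, -0.9, -1.4]
grip_width: 22.2
```

>>> play_rows(
  plan=[
    [[-0.01,0.001,0,0],[-0.01,0.001,0,0],[-0.01,0.001,0,0]],
  ],
)

```text
time: 16.25
tool_pos: [524.9, -13.4, 333.5]
tcp_rot: [[-0.244, 0.97, -0.003], [0.97, 0.244, -0.009], [-0.008, -0.005, -1.0]]
force: [0.3, 0.4, -1.3]
grip_width: 22.4
```

Run:
```python
from h import *
im=arm.camera("scene"); np.save("pics/scene7.npy",im)
b=(250,120,360,230); f=5
a=cv2.resize(im[b[1]:b[3],b[0]:b[2]],None,fx=f,fy=f,interpolation=cv2.INTER_CUBIC)
cv2.imwrite("pics/v7.png",a[:,:,::-1])
go([528.4,-8.9,306],104.3)
o=arm.get_obs(); R=o["tcp_rot"]
G=o["tool_pos"]+R@[0,0,61.3]; print(G,o["force"],o["grip_width"])
u=R[:,1]*[1,1,0];w=R[:,0]*[1,1,0]
for th in(25,30,35):
  t=np.radians(th); bz=-np.sin(t)*u+np.cos(t)*np.array([0,0,1]);bx=np.cos(t)*u+np.sin(t)*np.array([0,0,1])
  B=G-82*bz
  print(th,[np.round((proj("scene",B+22*bx+s*11*w+h*bz)-b[:2])*f).astype(int).tolist() for s in(-1,1) for h in(0,56,90)])
m=np.array([573,2.5,165]);t=np.radians(30);u=np.array([.969,.247,0]);w=np.array([-.247,.969,0]);bx=np.cos(t)*u+np.sin(t)*np.array([0,0,1])
print("mouth",[np.round((proj("scene",m+i*29.5*bx+j*18.5*w)-b[:2])*f).astype(int).tolist() for i,j in((1,1),(1,-1),(-1,-1),(-1,1))])
```

```text
t 16.3 tcp [524.9 -12.8 334. ] -> shift [0.0031 0.0045 0.0279] spin -0.002 dist 0.028
[524.74809412 -13.31827301 272.66211048] [-0.11507812 -0.51750084 -1.21829857] 21.915616767684774
25 [[272, 436], [245, 317], [227, 240], [321, 417], [297, 298], [280, 221]]
30 [[278, 439], [246, 314], [226, 234], [327, 420], [298, 296], [279, 216]]
35 [[282, 441], [247, 312], [224, 229], [333, 422], [299, 293], [277, 211]]
mouth [[367, 485], [286, 517], [239, 462], [315, 432]]
```

View pics/v7.png

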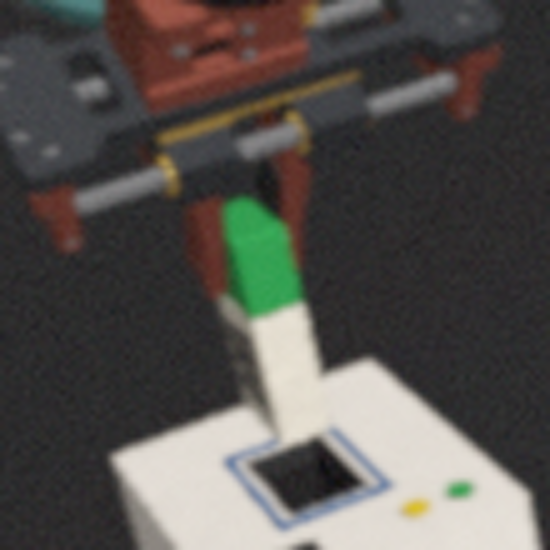

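Scene view: the fresh cassette hangs tilted above the mouth, its bottom edge from crop (282,445) to (327,432), the mouth centred near (305,478). This matches the prediction within about 2 mm and roughly 5°. I'll line up and start inserting with a soft grip so the funnel can correct the tilt.

>>> play_rows(
  plan=[
    [[0.0036,0.0045,0.01,0],[0.0036,0.0045,0.02,0],[0.0036,0.0045,0.028,0],[0.0036,0.0045,0.028,0]],
  ],
  squeeze=12,
)

```text
time: 16.63
tool_pos: [526.7, -7.3, 303.5]
tcp_rot: [[-0.246, 0.969, -0.007], [0.969, 0.246, -0.008], [-0.006, -0.009, -1.0]]
force: [-0.4, -0.5, -1.4]
grip_width: 21.9
```

>>> play_rows(
  plan=[
    [[0,0.0015,0.0026,0],[0,0.003,0.0052,0],[0,0.0045,0.0078,0],[0,0.006,0.0104,0],[0,0.0075,0.013,0],[0,0.0075,0.013,0]],
  ],
)

```text
time: 17.13
tool_pos: [534.1, -5.6, 290.0]
tcp_rot: [[-0.246, 0.969, -0.007], [0.969, 0.246, -0.008], [-0.006, -0.009, -1.0]]
force: [1.0, 0.1, -1.5]
grip_width: 21.6
```

>>> play_rows(
  plan=[
    [[-0.001,0.003,0.0,0],[-0.001,0.0045,0.0026,0],[-0.001,0.006,0.0052,0],[-0.001,0.0065,0.006,0],[-0.001,0.0065,0.006,0]],
  ],
)

```text
time: 17.55
tool_pos: [540.7, -5.0, 283.6]
tcp_rot: [[-0.246, 0.969, -0.007], [0.969, 0.246, -0.008], [-0.006, -0.009, -1.0]]
force: [0.4, -0.1, -1.7]
grip_width: 22.1
```

>>> play_rows(
  plan=[
    [[0,0.0015,0.0026,0],[0,0.003,0.0052,0],[0,0.0045,0.0078,0],[0,0.006,0.0104,0],[0,0.0075,0.013,0],[0,0.0075,0.013,0]],
  ],
)

```text
time: 18.05
tool_pos: [547.8, -3.1, 269.9]
tcp_rot: [[-0.246, 0.969, -0.008], [0.969, 0.246, -0.008], [-0.006, -0.01, -1.0]]
force: [-0.1, -0.5, -0.5]
grip_width: 21.9
```

>>> play_rows(
  plan=[
    [[0,0.0018,0.0024,0],[0,0.0036,0.005,0],[0,0.005,0.0076,0],[0,0.0065,0.0102,0],[0,0.008,0.0128,0],[0,0.0095,0.0155,0],[0,0.011,0.018,0],[0,0.011,0.018,0]],
  ],
)

```text
time: 18.72
tool_pos: [558.4, -0.5, 251.1]
tcp_rot: [[-0.246, 0.969, -0.009], [0.969, 0.246, -0.008], [-0.005, -0.01, -1.0]]
force: [0.6, 0.3, -1.0]
grip_width: 21.8
```

>>> play_rows(
  plan=[
    [[0,0.001,0.0017,0],[0,0.0015,0.0026,0],[0,0.0015,0.0026,0]],
  ],
)

```text
time: 18.97
tool_pos: [559.9, -0.1, 248.3]
tcp_rot: [[-0.246, 0.969, -0.009], [0.969, 0.246, -0.008], [-0.005, -0.01, -1.0]]
force: [-0.2, 0.1, -0.4]
grip_width: 21.8
```

>>> play_rows(
  plan=[
    [[0,0,0,0],[0,0,0,0],[0,0,0,0],[0,0,0,0],[0,0,0,0],[0,-0.005,-0.01,0],[0,-0.01,-0.02,0],[0,-0.01,-0.035,0],[0,-0.01,-0.05,0],[0,-0.01,-0.05,0]],
  ],
  claw=0.35,
)

```text
time: 19.8
tool_pos: [551.9, -2.5, 302.3]
tcp_rot: [[-0.246, 0.969, -0.003], [0.969, 0.246, -0.008], [-0.008, -0.005, -1.0]]
force: [0.9, -0.1, -0.1]
grip_width: 56.5
```

Run:
```python
from h import *
im=arm.camera("scene"); np.save("pics/scene8.npy",im)
b=(255,130,375,250); f=4
a=cv2.resize(im[b[1]:b[3],b[0]:b[2]],None,fx=f,fy=f,interpolation=cv2.INTER_CUBIC)
cv2.imwrite("pics/v8.png",a[:,:,::-1])
go([536,-6,292],104.3)
```

```text
t 19.85 tcp [551.4  -2.4 300.8] -> shift [ 0.0004 -0.0158  0.0089] spin -0.001 dist 0.018
```

View pics/v8.png

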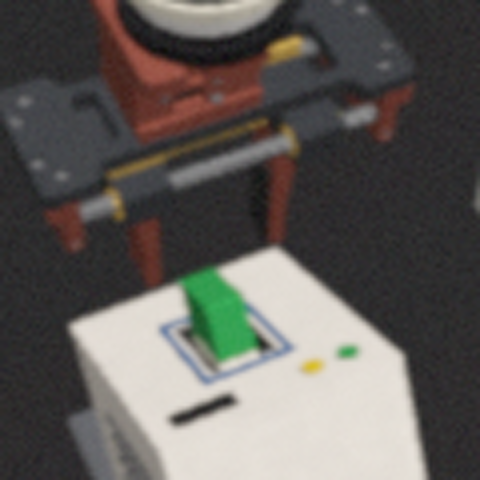

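The scene view shows the green cassette standing in the bay like the popped-up old one, with the fingers clear. I'll close the fingers and press gently.

>>> play_rows(
  plan=[
    [[0,-0.0158,0.0,0],[0,-0.0158,0.0,0],[0,-0.0158,0.0,0],[0,-0.0158,0.0,0],[0,-0.0158,0.0,0],[0,-0.0158,0.0,0],[0,-0.0158,0.004,0],[0,-0.0158,0.009,0],[0,-0.0158,0.009,0]],
  ],
  claw=1,
)

```text
time: 20.6
tool_pos: [535.6, -6.3, 290.6]
tcp_rot: [[-0.246, 0.969, -0.006], [0.969, 0.246, -0.008], [-0.006, -0.008, -1.0]]
force: [-0.8, 0.6, 0.5]
grip_width: 1.8
```

>>> play_rows(
  plan=[
    [[0,0.0015,0.0026,0],[0,0.003,0.0052,0],[0,0.0045,0.0078,0],[0,0.006,0.0104,0],[0,0.0075,0.013,0],[0,0.0085,0.0147,0],[0,0.0095,0.0165,0],[0,0.0095,0.0165,0]],
  ],
)

```text
time: 21.27
tool_pos: [544.7, -4.0, 273.7]
tcp_rot: [[-0.246, 0.969, -0.007], [0.969, 0.246, -0.008], [-0.006, -0.009, -1.0]]
force: [-0.2, -0.3, -0.5]
grip_width: -0.0
```

>>> play_rows(
  plan=[
    [[0,0.0012,0.002,0],[0,0.0024,0.004,0],[0,0.0036,0.0062,0],[0,0.0048,0.0083,0],[0,0.006,0.0104,0],[0,0.0072,0.0125,0],[0,0.0084,0.0145,0],[0,0.0096,0.0166,0],[0,0.0096,0.0166,0]],
  ],
)

```text
time: 22.02
tool_pos: [554.6, -1.8, 257.2]
tcp_rot: [[-0.246, 0.969, -0.006], [0.969, 0.246, -0.008], [-0.006, -0.007, -1.0]]
force: [-0.7, 0.1, 4.8]
grip_width: 0.3
```

>>> play_rows(
  plan=[
    [[0,0.0012,0.002,0],[0,0.0022,0.0038,0],[0,0.0032,0.0055,0],[0,0.0042,0.0073,0],[0,0.0046,0.008,0],[0,0.0046,0.008,0]],
  ],
)

```text
time: 22.52
tool_pos: [559.1, -0.7, 249.4]
tcp_rot: [[-0.246, 0.969, -0.005], [0.969, 0.246, -0.008], [-0.007, -0.007, -1.0]]
force: [-1.4, 0.3, 6.3]
grip_width: 0.5
```

>>> play_rows(
  plan=[
    [[0,0.0008,0.0014,0],[0,0.0014,0.0024,0],[0,0.0018,0.003,0],[0,0.0018,0.003,0]],
  ],
)

```text
time: 22.85
tool_pos: [561.0, -0.3, 247.2]
tcp_rot: [[-0.247, 0.969, -0.005], [0.969, 0.246, -0.008], [-0.007, -0.007, -1.0]]
force: [-3.9, -0.5, 10.4]
grip_width: -0.0
```

>>> play_rows(
  plan=[
    [[0,0.0008,0.0014,0],[0,0.001,0.0018,0],[0,0.001,0.0018,0]],
  ],
)

```text
time: 23.1
tool_pos: [561.8, -0.1, 246.6]
tcp_rot: [[-0.247, 0.969, -0.005], [0.969, 0.247, -0.009], [-0.007, -0.007, -1.0]]
force: [-5.4, 0.3, 13.1]
grip_width: 0.7
```

>>> play_rows(
  plan=[
    [[0,0.0009,0.0016,0],[0,0.0013,0.0022,0],[0,0.0013,0.0022,0]],
  ],
)

```text
time: 23.35
tool_pos: [562.3, 0.0, 246.2]
tcp_rot: [[-0.247, 0.969, -0.006], [0.969, 0.247, -0.009], [-0.008, -0.008, -1.0]]
force: [-7.7, -0.2, 20.8]
grip_width: 0.7
```

>>> play_rows(
  plan=[
    [[0,-0.0015,-0.0026,0],[0,-0.003,-0.0052,0],[0,-0.0045,-0.0078,0],[0,-0.006,-0.0104,0],[0,-0.0075,-0.013,0],[0,-0.01,-0.018,0],[0,-0.015,-0.026,0],[0,-0.025,-0.045,0],[0,-0.04,-0.07,0],[0,-0.055,-0.09,0]],
  ],
)

```text
time: 24.18
tool_pos: [509.1, -12.9, 338.1]
tcp_rot: [[-0.247, 0.969, -0.005], [0.969, 0.247, -0.009], [-0.008, -0.008, -1.0]]
force: [-0.2, 0.3, -0.1]
grip_width: 0.6
```

>>> play_rows(
  plan=[
    [[0,-0.02,-0.02,0],[0,-0.04,-0.03,0],[0,-0.04,-0.03,0],[0,-0.04,-0.03,0],[0,-0.04,-0.03,0],[0,-0.04,-0.03,0]],
  ],
)

```text
time: 24.68
tool_pos: [470.9, -22.3, 367.6]
tcp_rot: [[-0.247, 0.969, -0.006], [0.969, 0.247, -0.009], [-0.007, -0.008, -1.0]]
force: [0.1, -1.3, -0.4]
grip_width: 0.2
```

Run:
```python
from h import *
im=arm.camera("scene"); np.save("pics/scene9.npy",im)
a=im[90:290,130:450]
a=cv2.resize(a,(800,500),interpolation=cv2.INTER_CUBIC)
cv2.imwrite("pics/v9.png",a[:,:,::-1])
o=arm.get_obs(); print(o["tool_pos"],o["force"],o["qd"].round(2),o["time"])
bz=np.array([-.4845,-.1235,.866])
for z in(14,32): print(z,(proj("scene",np.array([573,2,165])+z*bz)-[130,90])*2.5)
for r in blobs(im,(45,110,40),(85,255,255),(295,195,335,235)): print(r[0],r[1])
for r in blobs(im,(8,140,80),(22,255,255),(380,145,415,185)): print("spare",r[0],np.round(r[1],1))
```

```text
[470.88697522 -22.28177724 367.46008725] [ 0.08753586 -0.99825243 -0.90354118] [ 0.05  0.31  0.   -0.04  0.14 -0.08] 24.7333
14 [446.52676564 297.50487648]
32 [441.90300865 279.04434806]
163.0 (310.3732106339468, 213.34662576687117)
spare 206.5 [396.3 165.6]
```

View pics/v9.png

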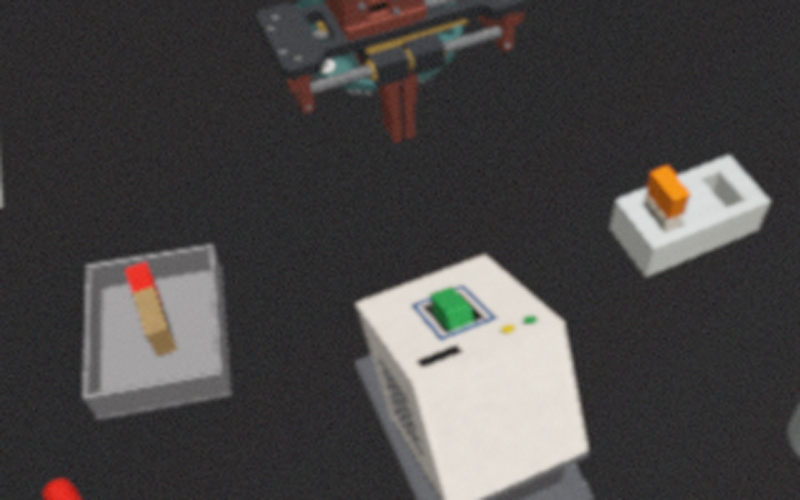

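The view shows the green cap held low in the mouth. Its centroid is (310.4,213.3), the same as the held red cap at the start. The spent cassette is in the tray, the spare hasn't moved, and the arm is clear.

```bash
python3 -c "
from rig import arm
print(arm.hand_in())"
```

```text
the job is handed in; nothing more can be done
None
```

The filter change is done and handed in at about 25 s of the 69 s allowed.

- **Spent cassette:** I pressed it home along the bay axis with about 19 N and it popped up. I pulled it out and released it in the grey tray, where it lies inside the walls.
- **Fresh cassette:** I gripped it lightly in its rack pocket and tilted it to about 30° against the pocket edge, because the tool can only point down. It slid into the bay with no noticeable force, and I pressed it home with about 22 N (about 2.2 kg).

**Last checks**
- **Catch:** it holds the green cap low in the mouth. The cap's centroid in the scene camera is (310.4, 213.3), the same pixel as the held red cap at the start.
- **Bystanders:** the orange spare has not moved, within 0.1 px. I did not measure the tumbler or the screwdriver again, but the arm never went near them.
- **Arm:** it stands clear of everything, and the last force reading was about 1 N, which is noise level.

**Disagreements:** the two cameras disagreed by about 5 mm across the bay, so I used a position between them. My two readings of the cassette's tilt from the pictures also differed by about 5°, but it went into the bay without trouble.

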